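# Set a slide stage with its coaxial coarse and fine knobs

### The arm

A 6-joint arm with a two-finger parallel gripper is mounted at the origin on a cart in front of the work surface, level with it; the furniture and walls round the work are solid. World frame = base frame: x ahead of the robot, y to its left, z up, the work surface at z = 0. Lengths are in mm, angles in rad, forces in N, time in s.
With the tool pointing down it reaches from about 250 to 800 mm from the base axis. Payload 8.5 kg.
Tool frame: the origin (TCP) lies at the very end of the fingers, on their centre line; the grasp point (between the pads) lies 19 mm behind it (ctrl.tcp_to_grasp is the distance from the TCP to the grasp point, in mm); x points along the fingers, z is the direction in which the jaws open and shut, and the axes are right-handed (so a half turn about x gives the same grasp; the last joint's range is limited). The gripper opens to 85 mm and grips with 20 to 120 N. Pads are 22 mm wide; open, the fingers measure 114 mm over their backs; the gripper's body (76 mm by 85 mm) begins 54 mm behind the grasp point. The pads swing forward as they close: fully open they stand 13 mm farther back than shut.
Start: joints at [1.141, 0.238, -0.013, 1.319, 0, 1.571], TCP at [218.742, 477.212, 231.276] pointing down, gripper open.
Joint ranges: [-2.66, 2.66], [-1.03, 1.9], [-1.14, 1.46], [-1.82, 2.27], [-1.45, 1.34], [-3.14, 3.14]. Speed limits (rad/s): [2.22, 2.22, 2.79, 3.14, 3.14, 3.14].

### API

Orientations are given as a unit quaternion [x, y, z, w].
In Python, from bench import ctrl, capture, camera_params gives the robot as it stands.
- The arm moves only by the tool play_rows, never from a script. Its argument "deltas" is a list that holds one entry, the list of rows, each a list of 7 numbers: the opening, from 0 (shut) to 1 (fully open), then the shift along the tool's x, y, z as a fraction of full scale, then the turn, a rotation vector about the tool's x, y, z as a fraction of full scale. In form: [[[fingers, x, y, z, wx, wy, wz], ...]]. A call has 1 to 5 rows; each row is the pose to reach, as a shift and turn from the pose measured when the call began, along the tool's axes at that moment; what a row does not reach only later rows make up. Full scale, the value 1, is 12 cm for a shift and 2 rad for a turn. A row lasts 1/12 s, in which the tool goes at most 41.7 mm and 7.16 degrees, less where a joint would pass 70% of its speed; a pose out of reach is approached as far as the arm can. A call with a number of a shift or a turn outside -1 to 1 is refused whole. A call with a gripper value outside its range is refused whole. The fingers move at their own pace and stop on an object; the grip force is fixed at half the most. Time passes only in rows, so rows that repeat a pose let the fingers close. It gives the time, the measured TCP pose, the force and the opening at its end, in the units of the state.
- ctrl.sense(): the state, without advancing time (a new reading comes with each control period).
- capture(name): name is "scene" or "top"; returns (picture, depth): 420x560x3 uint8, blue, green, red; 420x560 float32, mm along the optical axis (not along the pixel's ray), 0 where there is no reading.
- camera_params(name): a dict with "vertical_fov" (degrees; the focal length in pixels is half the picture's height over the tangent of half this angle, whatever the lens; pixels are square), "cx", "cy" (the principal point, pixels), "R" (3x3) and "t" (3): a world point X has camera coordinates R X + t. Camera axes: x right, y down, z forward; pixel columns grow to the right and rows downward; lengths in mm; the calibration is good to about 2 mm. A picture is of the moment at which its call begins. camera_params takes no time and is no camera call.
- ctrl.hand_in(): hands the job in, once; it reports no verdict.
The state is a dict: "time_s": time; "qpos": joint angles; "qd": joint speeds; "joint_efforts": joint torques, N m; "tool_pos": TCP position; "ee_rot": TCP orientation; "wrist_force": force on the tool from outside, world axes, zero at the start; "torque": the same for the moment, N m; "gripper_width": opening from 0.0 (shut) to 1.0 (fully open).
Only numpy, scipy, OpenCV 4.12 (cv2) and the standard library are available. Lean on these libraries where they do the work, as an engineer would, in place of code of your own. Each camera call takes 0.05 s, during which the arm holds its last target.

### The job

Set the slide stage to its position marks, working only with the two coaxial knobs that ride on its saddle and never pushing the sliding plates by hand. First turn the large lower (coarse) knob until the saddle's tab lies midway between the two ribs of the clamp's fork, then turn the small upper (fine) knob until the slide holder's pointer is in line with the single thin rib on the same clamp, with the tab still between the fork's ribs. Let go of the knobs and leave the things round the stage where they are.

Things in the scene. Friction and masses are not known exactly. Their poses are not given: they have to be found in the camera images.
- stage_base: White low stage casting, 130 x 340 mm, 14 mm high, fixed. Origin on the worktop under the knob axis when the coarse knob reads 0; its +y runs along the casting from the knobs toward the slide holder, +z up. The casting reaches from y = -95 to +245 mm and x = -65 to +65 mm. Two clamps stand on its -x (robot-side) edge, at y about 115 and 165 mm
- coarse_grip (a point): Centre of the large lower black knob (coarse), on the axis, half-way up, 57 mm above the worktop. A ribbed disc 56 mm in diameter, 20 mm high; the saddle's surface is 29 mm below this point, the fine knob's top 43 mm above it. Both knobs ride on the saddle, so they travel along the base's y, 10 mm per rad, while the coarse knob is turned: the hand must go along with it
- fine_grip (a point): Point on the axis of the small upper black knob (fine), 89 mm above the worktop and 23 mm above the top of the coarse knob. A ribbed cylinder 22 mm in diameter, from 68 to 100 mm above the worktop. The knobs turn independently; turning the fine knob does not move the saddle
- coarse_knob (a joint): Angle of the coarse knob against the saddle in rad, positive counter-clockwise seen from above, stops at -3.2 and +3.2. Its pinion drives the whole saddle (with both knobs and the slide holder) 10 mm per rad along the rack, counter-clockwise toward the base's +y. Friction about 0.15 N m; it stays where it is left
- fine_knob (a joint): Angle of the fine knob in rad, positive counter-clockwise seen from above, stops at -3.2 and +3.2. It moves only the slide holder on the saddle, 4 mm per rad, counter-clockwise toward the base's +y. Friction about 0.04 N m; it stays where it is left
- saddle: Sliding saddle: aluminium plate 66 x 228 x 8 mm, top 28 mm above the worktop, on rails along the base's y. Origin on the knob axis at its underside; it carries both knobs at its -y end and the slide holder about 150 mm from the knob axis. Axes as the base's. Not to be pushed
- holder: Slide holder on the saddle: dark plate 58 x 44 mm with a glass slide under two clips, top about 37 mm above the worktop; moves along the base's y. Axes as the base's. Not to be pushed
- tab (a point): Tip of the saddle's dark tab, 4 mm wide, which sticks out of the saddle's robot-side edge toward the clamps, on the knob side of the pointer; 26 mm above the worktop. Axes as the base's
- pointer (a point): Tip of the slide holder's thin dark pointer, 2 mm wide with a root 8 mm wide, which sticks out toward the clamps, farther from the knobs than the tab; 30 mm above the worktop. Axes as the base's
- mark_clamp: The marked clamp: aluminium block 20 x 44 x 10 mm on the base with a round screw head and three dark ribs 4 mm high; origin at the centre of its underside, axes as the base's. The other clamp is the same block without ribs and marks nothing; which of the two stands nearer the knobs varies
- fork (a point): Middle of the gap of the fork, at the saddle-side face of the marked clamp: two ribs 3 mm thick with a free gap of 14 mm, near the clamp's knob-side end. Axes as the base's: the tab lies wholly between the ribs when its offset along this y is within 5 mm
- line (a point): Saddle-side end of the single thin rib (2 mm wide) of the marked clamp, 22 mm from the fork's middle on the side away from the knobs. Axes as the base's: the pointer is in line when its offset along this y is zero
- beaker_mid (a point): Glass beaker, 54 mm wide, 70 mm high, standing behind the knobs; its middle half-way up. Bystander
- bottle_mid (a point): Small media bottle with orange cap, 56 mm wide, 105 mm high, standing behind the slide; its middle half-way up. Bystander
- tape_mid (a point): Roll of black tape, 55 mm wide, 19 mm high, lying to the right of the knobs; its middle. Bystander
- box_mid (a point): Blue slide box, 89 x 99 x 32 mm, left of the stage; its middle. Bystander

How it is judged (in metres and radians):
On the way, in this order (a step that is already met when the one before it is completed fails the run):
1. the coarse knob has brought the saddle's tab between the fork's ribs (within 5 mm of the middle) and is at rest (y of tab in the frame of fork between -0.005 and 0.005 m and velocity of joint coarse_knob between -0.05 and 0.05 rad/s and velocity of joint fine_knob between -0.05 and 0.05 rad/s), for 0.3 s.
2. then the fine knob has brought the pointer in line with the thin rib (within 2 mm), the tab still between the fork's ribs (all of step 1 and y of pointer in the frame of line between -0.002 and 0.002 m), for 0.2 s.
At the end, for the whole second after the job is handed in: The saddle's tab is within 5 mm of the middle of the fork's gap and the slide holder's pointer within 2 mm of the thin rib, both along the direction of travel; both knobs at rest (all of step 2); the robot touches nothing.
It fails at once if the robot pushes the saddle plate or the slide holder directly (contact force between any of the arm, the fingers and saddle_c0 above 5 N or contact force between any of the arm, the fingers and saddle_c1 above 5 N or contact force between any of the arm, the fingers and holder above 5 N).
It fails at once if a bystander (beaker) is shifted by more than 30 mm or knocked over (distance of beaker_mid from where it was at the start of the episode above 0.03 m).
It fails at once if a bystander (bottle) is shifted by more than 30 mm or knocked over (distance of bottle_mid from where it was at the start of the episode above 0.03 m).
It fails at once if a bystander (black_tape) is shifted by more than 30 mm or knocked over (distance of tape_mid from where it was at the start of the episode above 0.03 m).
It fails at once if a bystander (slide_box) is shifted by more than 30 mm or knocked over (distance of box_mid from where it was at the start of the episode above 0.03 m).
It also fails if it takes over 61 s, if anything falls off the work surface, if the arm or the gripper's body presses on something with over 40 N, if the wrist force passes 120 N, or if a joint passes its speed limit or range.

## Working session

There is one attempt and no reset: what is moved stays moved. The work goes in short steps, Python scripts to look and compute and a tool call to move; the robot and the scene stay as the last step left them, time stands still between calls to the robot, and variables do not carry over. Pictures are saved under pics/ and viewed, and the job is handed in when it is done.

Besides the shell and the picture viewer there is one more tool, called after "Request:" as name(argument=value, ...) on one line, values as JSON. play_rows: Moves the arm, as the interface text tells. Its arguments: {"type":"object","properties":{"deltas":{"type":"array","items":{"type":"array","items":{"type":"array","items":{"type":"number"}}}}},"required":["deltas"]}

```bash
ls; mkdir -p pics; python3 - <<'E'
from bench import ctrl,capture,camera_params
import cv2,numpy as np
print(ctrl.sense())
for n in("scene","top"):
    p,d=capture(n);cv2.imwrite(f"pics/{n}0.png",p);np.save(f"pics/{n}0.npy",d)
    print(n,camera_params(n))
E
```

```text
pics
{'time_s': 0.0, 'qpos': array([ 1.14101864e+00,  2.38758309e-01, -1.42666200e-02,  1.31915746e+00,
        7.52252674e-06,  1.57079337e+00]), 'qd': array([-2.85741497e-04,  2.04767704e-04, -1.24169033e-03,  9.67645570e-05,
       -6.86161602e-04, -7.54373796e-05]), 'joint_efforts': array([-7.20128373e-04, -5.38788772e+01,  3.46437764e+01,  1.83649140e-02,
       -1.23588025e-04,  8.93618534e-06]), 'tool_pos': array([218.58055142, 476.88916443, 230.68457501]), 'ee_rot': array([-0.38214384,  0.59553263,  0.38161901,  0.59470489]), 'wrist_force': array([-0.42086138, -0.48054837,  0.0279887 ]), 'torque': array([0.00856658, 0.00711228, 0.00019582]), 'gripper_width': 1.0026198073515378}
scene {'vertical_fov': 47.981595986748886, 'cx': 278.82219317560146, 'cy': 214.2998573300443, 'R': array([[ 0.64732916, -0.76191276, -0.02130492],
       [-0.38988473, -0.30697346, -0.86819191],
       [ 0.65494646,  0.5703124 , -0.49577102]]), 't': array([-166.36194205,  345.75150603,  536.01375399])}
top {'vertical_fov': 49.90613652659466, 'cx': 278.37979937080104, 'cy': 200.04736991679175, 'R': array([[ 0.02689062, -0.99958142, -0.01067118],
       [-0.99697897, -0.0260394 , -0.0731771 ],
       [ 0.0728686 ,  0.01260672, -0.99726187]]), 't': array([190.17374025, 529.66893094, 960.78121617])}
```

View pics/scene0.png

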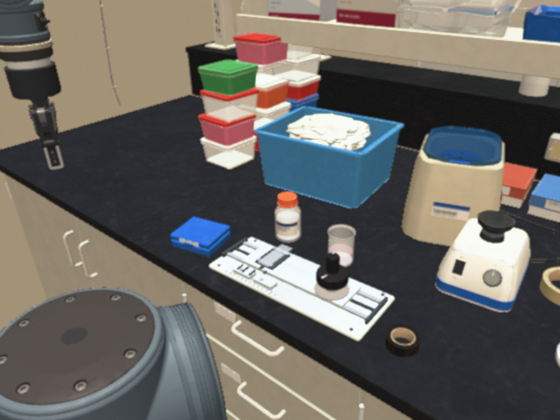

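View pics/top0.png

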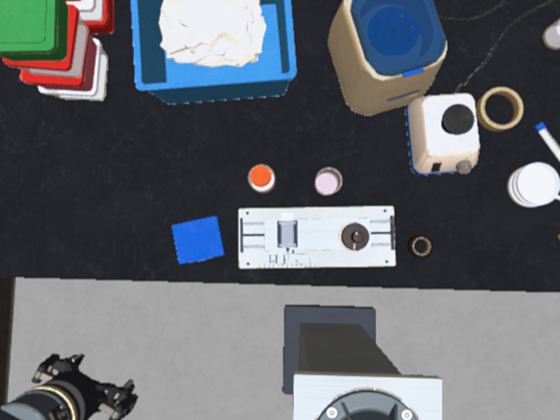

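```bash
cat > h.py <<'E'
import numpy as np,cv2
from bench import ctrl,capture,camera_params
P={n:camera_params(n) for n in("scene","top")}
def f(n): return 210/np.tan(np.radians(P[n]["vertical_fov"]/2))
def atz(n,u,v,z):
    p=P[n];R=np.array(p["R"]);t=np.array(p["t"])
    d=R.T@np.array([(u-p["cx"])/f(n),(v-p["cy"])/f(n),1]);c=-R.T@t
    return c+d*(z-c[2])/d[2]
def proj(n,X):
    p=P[n];c=np.array(p["R"])@np.array(X)+p["t"];return np.array([p["cx"]+f(n)*c[0]/c[2],p["cy"]+f(n)*c[1]/c[2]])
def crop(img,x0,y0,w,h,k,name):
    cv2.imwrite(name,cv2.resize(img[y0:y0+h,x0:x0+w],None,fx=k,fy=k,interpolation=cv2.INTER_CUBIC))
E
python3 - <<'E'
from h import *
t=cv2.imread("pics/top0.png");s=cv2.imread("pics/scene0.png")
crop(t,230,195,180,85,4,"pics/t1.png");crop(s,200,230,200,110,4,"pics/s1.png")
for u,v,z in[(239,209,14),(395,207,14),(396,266,14),(239,268,14),(355,236,67)]:print(atz("top",u,v,z))
E
```

```text
[503.03616584 289.80590586  14.        ]
[516.35897967 -50.33137288  14.        ]
[388.80668336 -53.5097806   14.        ]
[375.12463385 285.5465228   14.        ]
[451.1004013   44.16196619  67.        ]
```

View pics/t1.png

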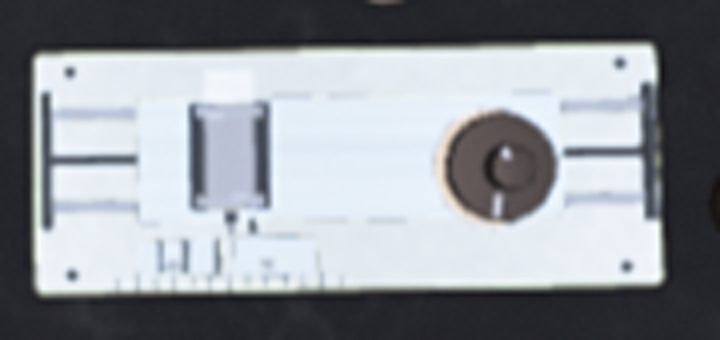

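View pics/s1.png

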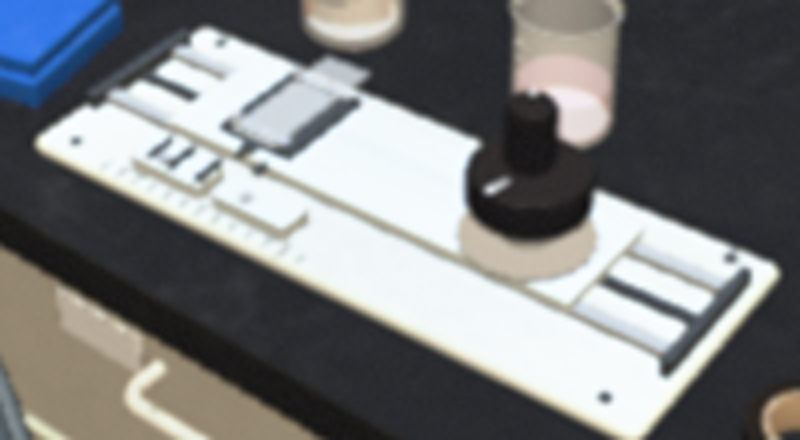

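```bash
python3 - <<'E'
from h import *
t=cv2.imread("pics/top0.png");s=cv2.imread("pics/scene0.png")
crop(t,262,240,70,30,11,"pics/t2.png");crop(s,228,258,60,40,13,"pics/s2.png");crop(t,335,215,45,45,13,"pics/t3.png")
print(cv2.cvtColor(t,cv2.COLOR_BGR2GRAY)[246:264,265:300])
d=np.load("pics/top0.npy");print(d[225:250:3,340:372:3])
E
```

```text
[[234 240 239 238 238 239 238 238 238 239 240 234 177 119 143 167 181 197
  200 200 199 195 194 194 198 198 189 190 195 181 163 129 164 235 241]
 [235 241 239 239 239 239 239 239 239 239 240 237 212 171 162 170 187 214
  219 219 211 180 168 173 198 222 218 218 219 205 198 194 210 237 239]
 [235 240 239 239 239 238 238 238 238 238 239 239 236 226 220 220 224 233
  235 236 224 152 117 132 190 239 241 235 231 235 238 236 236 237 237]
 [232 237 235 235 235 237 237 237 237 237 238 239 240 239 239 239 239 239
  239 241 229 136  84 106 180 239 239 212 202 236 241 239 237 235 234]
 [224 224 224 223 226 234 237 237 236 236 238 239 239 239 240 239 239 238
  238 239 230 162 121 141 204 238 231 160 148 222 238 236 233 232 232]
 [224 222 221 221 224 234 237 237 236 236 236 236 236 237 237 237 236 235
  235 235 232 204 164 182 229 239 227 146 120 199 234 233 231 231 232]
 [235 234 235 234 234 236 238 238 236 236 236 236 236 236 236 236 236 236
  235 234 235 224 181 193 230 235 225 156 129 193 230 231 229 229 229]
 [237 237 237 236 235 236 237 237 235 235 234 234 236 236 237 237 237 236
  233 227 2
[... 1836 characters left out ...]
0598  969.3349 ]
 [965.34674 930.48016 928.0075  933.20953 914.67255 895.94543 897.66
  897.51373 928.2938  932.2268  965.75073]
 [964.18317 929.0156  929.3189  929.5111  899.2833  896.50507 896.6593
  894.84296 929.7094  928.94305 968.5332 ]
 [960.88544 929.3328  930.09015 928.08246 918.55945 895.9354  892.9141
  895.63904 928.678   931.6318  967.30383]
 [962.8007  932.19165 926.3534  927.1584  927.1273  928.2035  927.55554
  927.229   927.7765  928.1621  965.9572 ]
 [964.9565  962.0362  930.93475 930.91614 928.81946 928.37146 926.9342
  926.66595 927.60126 964.13715 962.75684]
 [964.7116  965.7628  962.6679  931.857   924.06085 926.624   928.1082
  927.4937  963.56793 966.50104 967.6143 ]]
```

View pics/t2.png

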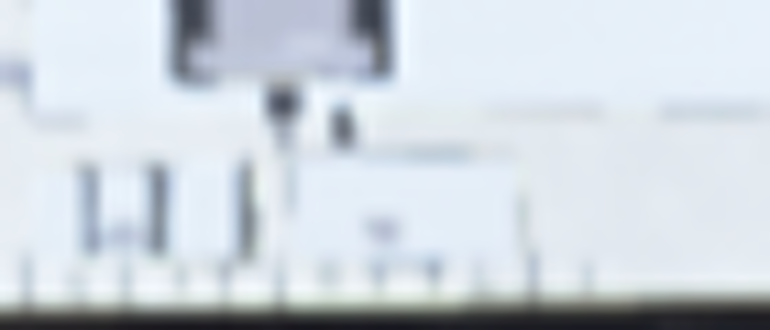

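View pics/s2.png

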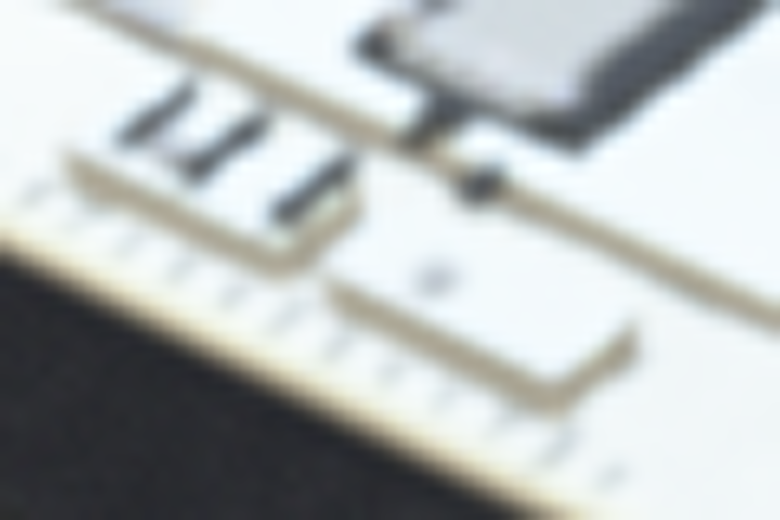

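View pics/t3.png

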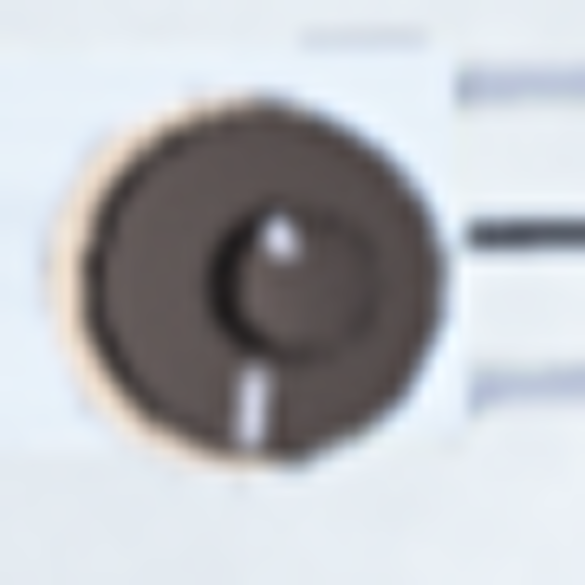

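```bash
cat >> h.py <<'E'
yaw=0.0398;O=np.array([448.8,43.0])
B=np.array([[np.cos(yaw),np.sin(yaw)],[-np.sin(yaw),np.cos(yaw)]])
def base(X): return B@(np.array(X)[:2]-O)
E
python3 - <<'E'
from h import *
for nm,u,v,z in[("thin",269.6,255,28),("f1",275.9,255,28),("f2",283.85,255,28),("tab",292.7,252,26),("ptr",287.4,252.5,30),("coarse",354.85,236.2,67),("fine",358,236.35,100),("beaker",328,179,70),("bottle",261,176,105),("tape",420,244,19)]:
    X=atz("top",u,v,z);print(nm,X.round(1),base(X).round(1))
# scene view: crop s2 /13
for nm,x,y,z in[("thin",190,90,28),("f1",262,122,28),("f2",350,160,28),("tab",478,185,26),("ptr",412,140,30)]:
    X=atz("scene",228+x/13-.46,258+y/13-.46,z);print(nm,X.round(1),base(X).round(1))
for x,y,z in[(533,97,100)]:
    X=atz("scene",200+x/4-.37,230+y/4-.37,z);print(X.round(1),base(X).round(1))
from scipy.spatial.transform import Rotation as R
s=ctrl.sense();print(R.from_quat(s["ee_rot"]).as_matrix().round(3),s["tool_pos"])
E
```

```text
thin [405.6 219.7  28. ] [-36.1 178.2]
f1 [406.  206.2  28. ] [-36.3 164.8]
f2 [406.4 189.2  28. ] [-36.5 147.8]
tab [413.2 170.4  26. ] [-30.5 128.7]
ptr [412.  181.8  30. ] [-31.2 140.1]
coarse [450.7  44.5  67. ] [1.9 1.4]
fine [450.6  43.4 100. ] [1.9 0.4]
beaker [567.1 102.1  70. ] [120.6  54.3]
bottle [565.4 239.  105. ] [124.3 191.2]
tape [ 437.6 -103.4   19. ] [ -17.  -145.9]
thin [404.7 217.6  28. ] [-37.2 176.2]
f1 [405.5 203.7  28. ] [-36.8 162.3]
f2 [406.8 187.1  28. ] [-36.2 145.7]
tab [415.9 170.3  26. ] [-27.8 128.5]
ptr [414.1 181.5  30. ] [-29.1 139.7]
[455.3  44.  100. ] [6.6 0.7]
[[-0.001 -0.909  0.417]
 [-0.001  0.417  0.909]
 [-1.    -0.    -0.001]] [218.60432226 476.89189905 230.71575759]
```

```bash
cat >> h.py <<'E'
from scipy.spatial.transform import Rotation as R
def st():
    s=ctrl.sense();M=R.from_quat(s["ee_rot"]).as_matrix()
    print("t",round(s["time_s"],2),"pos",s["tool_pos"].round(1),"zang",round(np.degrees(np.arctan2(M[1,2],M[0,2])),1),"down",M[:,0].round(3),"q",s["qpos"].round(2),"F",s["wrist_force"].round(1),"T",s["torque"].round(2),"g",round(s["gripper_width"],3))
    return s,M
def goto(x,y,z,ang):
    s,M=st();d=M.T@(np.array([x,y,z])-s["tool_pos"])/120
    a=np.radians(ang);T=np.array([[0,np.sin(a),np.cos(a)],[0,-np.cos(a),np.sin(a)],[-1,0,0]])
    w=R.from_matrix(M.T@T).as_rotvec()/2
    print("shift",d.round(3),"rot",w.round(3))
E
python3 - <<'E'
from h import *
goto(451,44,170,-10)
E
```

```text
t 0.1 pos [218.6 476.9 230.7] zang 65.4 down [-0.001 -0.001 -1.   ] q [ 1.14  0.24 -0.01  1.32 -0.    1.57] F [-0.7 -0.5  0.4] T [ 0.02 -0.01  0.  ] g 1.004Traceback (most recent call last):
  File "<stdin>", line 2, in <module>
  File "h.py", line 24, in goto
    w=R.from_matrix(M.T@T).as_rotvec()/2
      ~~~~~~~~~~~~~^^^^^^^
  File "scipy/spatial/transform/_rotation.pyx", line 1143, in scipy.spatial.transform._rotation.Rotation.from_matrix
ValueError: Non-positive determinant (left-handed or null coordinate frame) in rotation matrix 0: [[ 9.99999058e-01  1.33757723e-03 -3.07149956e-04]
 [ 4.05442328e-05 -2.52502320e-01 -9.67596288e-01]
 [ 1.37179084e-03 -9.67595365e-01  2.52502136e-01]].
```

Request:
play_rows(deltas=[[[1,0,-0.3,-0.23,0,0,0],[1,0,-0.55,-0.42,0,0,0],[1,0,-0.8,-0.61,0,0,0],[1,0,-0.98,-0.75,0,0,0],[1,0,-0.98,-0.75,0,0,0]]])

```text
time_s: 0.52
tool_pos: [289.1, 342.2, 230.8]
ee_rot: [-0.382, 0.596, 0.38, 0.595]
wrist_force: [1.0, 0.3, 0.2]
gripper_width: 1.002
```

Request:
play_rows(deltas=[[[1,0,-0.3,-0.23,0.06,0,0],[1,0,-0.55,-0.42,0.12,0,0],[1,0,-0.8,-0.61,0.18,0,0],[1,0,-0.98,-0.75,0.24,0,0],[1,0,-0.98,-0.75,0.3,0,0]]])

```text
time_s: 0.93
tool_pos: [359.4, 207.8, 231.1]
ee_rot: [-0.186, 0.683, 0.183, 0.682]
wrist_force: [-0.3, -0.6, -0.4]
gripper_width: 1.002
```

```bash
python3 - <<'E'
from h import *
goto(451,44,150,-10)
E
```

```text
t 0.93 pos [359.4 207.8 231.1] zang 30.3 down [-0.    -0.004 -1.   ] q [ 0.53  0.05 -0.24  1.28 -0.    1.57] F [-0.3 -0.6 -0.4] T [ 0.05 -0.04  0.01] g 1.002Traceback (most recent call last):
  File "<stdin>", line 2, in <module>
  File "h.py", line 24, in goto
    w=R.from_matrix(M.T@T).as_rotvec()/2
      ~~~~~~~~~~~~~^^^^^^^
  File "scipy/spatial/transform/_rotation.pyx", line 1143, in scipy.spatial.transform._rotation.Rotation.from_matrix
ValueError: Non-positive determinant (left-handed or null coordinate frame) in rotation matrix 0: [[ 9.99991250e-01  4.14632860e-03  5.54945276e-04]
 [ 3.52269189e-03 -7.63086472e-01 -6.46286799e-01]
 [ 2.25624621e-03 -6.46283099e-01  7.63094401e-01]].
```

```bash
sed -i 's/\[0,np.sin(a),np.cos(a)\],\[0,-np.cos(a),np.sin(a)\]/[0,-np.sin(a),np.cos(a)],[0,np.cos(a),np.sin(a)]/' h.py; python3 - <<'E'
from h import *
goto(451,44,150,-10)
E
```

```text
t 0.93 pos [359.4 207.8 231.1] zang 30.3 down [-0.    -0.004 -1.   ] q [ 0.53  0.05 -0.24  1.28 -0.    1.57] F [-0.3 -0.6 -0.4] T [ 0.05 -0.04  0.01] g 1.002
shift [ 0.682 -1.562 -0.027] rot [ 0.351 -0.     0.002]
```

Request:
play_rows(deltas=[[[1,0,-0.3,0,0.06,0,0],[1,0,-0.6,-0.01,0.12,0,0],[1,0.05,-0.9,-0.01,0.18,0,0],[1,0.1,-0.98,-0.015,0.24,0,0],[1,0.1,-0.98,-0.015,0.3,0,0]]])

```text
time_s: 1.35
tool_pos: [417.7, 103.3, 218.4]
ee_rot: [0.027, 0.707, -0.03, 0.706]
wrist_force: [-0.8, 0.2, 0.5]
gripper_width: 0.999
```

```bash
python3 - <<'E'
from h import *
goto(451,44,150,-10)
E
```

```text
t 1.35 pos [417.7 103.3 218.4] zang -4.6 down [-0.002 -0.005 -1.   ] q [ 0.25  0.08 -0.24  1.25 -0.    1.9 ] F [-0.8  0.2  0.5] T [-0.03  0.08 -0.09] g 0.999
shift [ 0.572 -0.467  0.317] rot [ 0.047 -0.     0.003]
```

Request:
play_rows(deltas=[[[1,0.05,-0.2,0.13,0.02,0,0],[1,0.15,-0.4,0.27,0.047,0,0],[1,0.3,-0.467,0.317,0.047,0,0],[1,0.5,-0.467,0.317,0.047,0,0],[1,0.57,-0.467,0.317,0.047,0,0]]])

```text
time_s: 1.77
tool_pos: [449.9, 43.4, 147.5]
ee_rot: [0.06, 0.706, -0.064, 0.703]
wrist_force: [-0.5, 1.0, 0.7]
gripper_width: 1.002
```

```bash
python3 - <<'E'
from h import *
goto(451,44,41,-10)
p,d=capture("scene");crop(p,250,150,200,150,4,"pics/s4.png")
E
```

```text
t 1.77 pos [449.9  43.4 147.5] zang -10.1 down [-0.005 -0.005 -1.   ] q [ 0.1   0.17 -0.33  1.08 -0.    1.85] F [-0.5  1.   0.7] T [ 0.05  0.04 -0.03] g 1.002
shift [0.887 0.012 0.012] rot [-0.001 -0.002  0.003]
```

View pics/s4.png

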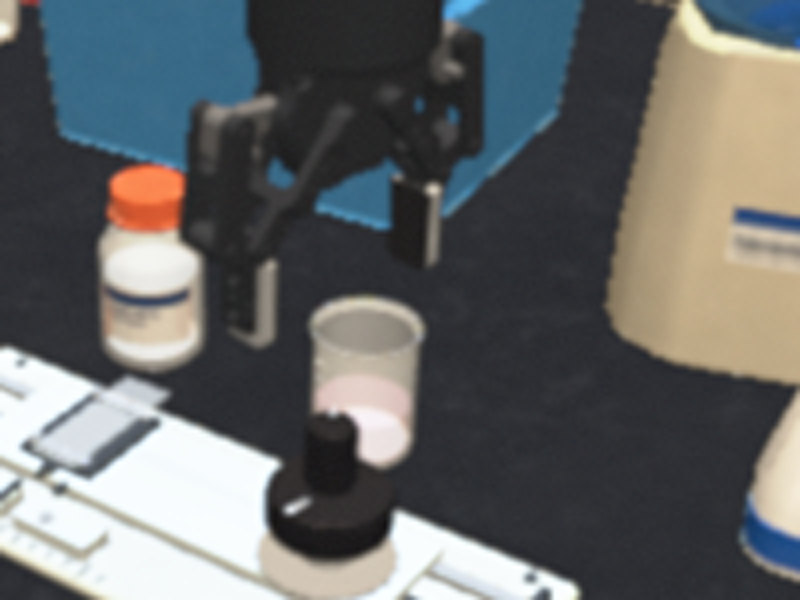

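The open fingers straddle the knobs with even gaps (crop ≈ (250,300) and (415,220), knob at (330,440)). I'm going down.

Request:
play_rows(deltas=[[[1,0.2,0.012,0.012,0,0,0],[1,0.4,0.012,0.012,0,0,0],[1,0.6,0.012,0.012,0,0,0],[1,0.8,0.012,0.012,0,0,0],[1,0.885,0.012,0.012,0,0,0]]])

```text
time_s: 2.23
tool_pos: [449.0, 44.9, 39.3]
ee_rot: [0.059, 0.707, -0.064, 0.701]
wrist_force: [-1.5, 1.6, -0.7]
gripper_width: 1.003
```

```bash
python3 - <<'E'
from h import *
goto(451,44,41,-10)
E
```

```text
t 2.23 pos [449.   44.9  39.3] zang -10.0 down [-0.009 -0.005 -1.   ] q [ 0.1   0.28 -0.5   0.8  -0.    1.85] F [-1.5  1.6 -0.7] T [-0.02 -0.02  0.01] g 1.003
shift [-0.014 -0.005  0.017] rot [-0.    -0.004  0.003]
```

Request:
play_rows(deltas=[[[1,-0.014,-0.005,0.017,0,0,0],[0.75,-0.014,-0.005,0.017,0,0,0],[0.65,-0.014,-0.005,0.017,0,0,0],[0.6,-0.014,-0.005,0.017,0,0,0],[0.55,-0.014,-0.005,0.017,0,0,0]]])

```text
time_s: 2.65
tool_pos: [451.2, 44.6, 42.6]
ee_rot: [0.06, 0.707, -0.063, 0.702]
wrist_force: [-4.0, 1.5, 9.4]
gripper_width: 0.639
```

Request:
play_rows(deltas=[[[0.5,0,0,0,0,0,0],[0.4,0,0,0,0,0,0],[0.3,0,0,0,0,0,0],[0.3,0,0,0,0,0,0]]])

```text
time_s: 2.98
tool_pos: [451.1, 44.6, 42.9]
ee_rot: [0.06, 0.707, -0.063, 0.702]
wrist_force: [-1.6, 0.2, -3.9]
gripper_width: 0.632
```

```bash
python3 - <<'E'
from h import *
goto(451,44,41,-10)
E
```

```text
t 2.98 pos [451.1  44.6  42.9] zang -10.0 down [-0.008 -0.004 -1.   ] q [ 0.1   0.27 -0.5   0.81 -0.    1.85] F [-1.6  0.2 -3.9] T [0.04 0.16 0.05] g 0.632
shift [ 0.016 -0.005  0.   ] rot [ 0.    -0.004  0.003]
```

Request:
play_rows(deltas=[[[0.3,0,0.005,-0.001,-0.03,0,0],[0.3,0,0.01,-0.002,-0.06,0,0],[0.3,0,0.015,-0.003,-0.09,0,0],[0.3,0,0.02,-0.004,-0.12,0,0],[0.3,0,0.024,-0.005,-0.15,0,0]]])

```text
time_s: 3.4
tool_pos: [450.1, 47.6, 42.9]
ee_rot: [-0.047, 0.709, 0.044, 0.702]
wrist_force: [-4.9, 0.8, -2.6]
gripper_width: 0.629
```

```bash
cat >> h.py <<'E'
A0=np.array([451.1,44.6,42.9]);ANG0=-10.0
def follow(dth):
    s,M=st();cur=np.degrees(np.arctan2(M[1,2],M[0,2]))
    turned=np.radians((cur-ANG0+180)%360-180); 
    off=s["tool_pos"]-A0; yh=np.array([-np.sin(yaw),np.cos(yaw),0])
    th=turned+dth
    print("turned",round(turned,3),"travel",round(off@yh,2),"lateral",round(off@np.array([np.cos(yaw),np.sin(yaw),0]),2))
    T=A0+yh*10*th
    print("shift",(M.T@(T-s["tool_pos"])/120).round(4),"wx",round(-dth/2,3))
E
python3 - <<'E'
from h import *
follow(0.6)
p,d=capture("scene");crop(p,200,200,200,140,4,"pics/s5.png")
E
```

```text
t 3.4 pos [450.1  47.6  42.9] zang 7.4 down [-0.01  -0.004 -1.   ] q [ 0.11  0.27 -0.5   0.81 -0.    1.55] F [-4.9  0.8 -2.6] T [ 0.23  0.76 -0.26] g 0.629
turned 0.303 travel 3.04 lateral -0.92
shift [-0.0005  0.049   0.012 ] wx -0.3
```

View pics/s5.png

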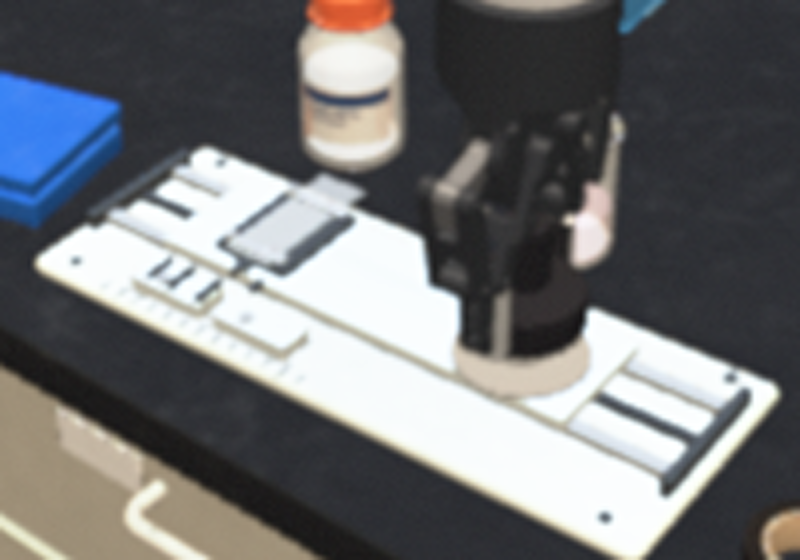

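The tab and pointer have moved left (tab now at crop (257,286)), and the forces are small. I'll continue.

Request:
play_rows(deltas=[[[0.3,0,0.01,0.002,-0.06,0,0],[0.3,0,0.02,0.005,-0.12,0,0],[0.3,0,0.03,0.007,-0.18,0,0],[0.3,0,0.04,0.01,-0.24,0,0],[0.3,0,0.049,0.012,-0.3,0,0]]])

```text
time_s: 3.87
tool_pos: [448.1, 53.0, 42.8]
ee_rot: [-0.255, 0.665, 0.255, 0.654]
wrist_force: [-12.4, -4.7, 7.3]
gripper_width: 0.633
```

```bash
python3 - <<'E'
from h import *
follow(0.6)
E
```

```text
t 3.87 pos [448.1  53.   42.8] zang 42.2 down [-0.014 -0.005 -1.   ] q [ 0.12  0.28 -0.49  0.82 -0.    0.95] F [-12.4  -4.7   7.3] T [-0.77  2.1  -0.11] g 0.633
turned 0.911 travel 8.49 lateral -2.66
shift [-0.0016  0.0281  0.0524] wx -0.3
```

```bash
cat >> h.py <<'E'
def orbit(dth,e=3.2):
    s,M=st();cur=np.degrees(np.arctan2(M[1,2],M[0,2]))
    turned=np.radians((cur-ANG0+180)%360-180)
    yh=np.array([-np.sin(yaw),np.cos(yaw),0])
    ty=lambda a:np.array([-np.sin(a),np.cos(a),0])
    a0=np.radians(ANG0);K=A0-e*ty(a0)
    P=lambda th:K+yh*10*th+e*ty(a0+th)
    print("turned",round(turned,3),"err now",(s["tool_pos"]-P(turned)).round(2))
    for k in range(1,6):
        th=turned+dth*k/5
        print((M.T@(P(th)-s["tool_pos"])/120).round(4),round(-dth*k/10,3))
E
python3 - <<'E'
from h import *
orbit(0.6)
E
```

```text
t 3.87 pos [448.1  53.   42.8] zang 42.2 down [-0.014 -0.005 -1.   ] q [ 0.12  0.28 -0.49  0.82 -0.    0.95] F [-12.4  -4.7   7.3] T [-0.77  2.1  -0.11] g 0.633
turned 0.911 err now [ 0.07  0.05 -0.12]
[-0.001   0.0076  0.0025] -0.06
[-0.001   0.0147  0.0057] -0.12
[-0.001   0.0214  0.0091] -0.18
[-0.001   0.0278  0.0126] -0.24
[-0.001   0.0338  0.0163] -0.3
```

Request:
play_rows(deltas=[[[0.3,0,0.0076,0.0025,-0.06,0,0],[0.3,0,0.0147,0.0057,-0.12,0,0],[0.3,0,0.0214,0.009,-0.18,0,0],[0.3,0,0.0278,0.0126,-0.24,0,0],[0.3,0,0.0338,0.0163,-0.3,0,0]]])

```text
time_s: 4.28
tool_pos: [446.7, 57.3, 42.9]
ee_rot: [-0.438, 0.559, 0.441, 0.549]
wrist_force: [-1.6, 0.0, -4.1]
gripper_width: 0.631
```

```bash
python3 - <<'E'
from h import *
orbit(0.6)
E
```

```text
t 4.28 pos [446.7  57.3  42.9] zang 76.8 down [-0.014 -0.005 -1.   ] q [ 0.13  0.27 -0.5   0.82 -0.    0.36] F [-1.6  0.  -4.1] T [ 0.05  0.18 -0.17] g 0.631
turned 1.515 err now [-0.08 -0.04  0.03]
[0.0002 0.0019 0.0069] -0.06
[0.0002 0.004  0.0134] -0.12
[0.0002 0.0057 0.02  ] -0.18
[0.0001 0.0071 0.0267] -0.24
[0.0001 0.0081 0.0336] -0.3
```

Forces are near zero, so the orbit model fits.

Request:
play_rows(deltas=[[[0.3,0,0.0019,0.0069,-0.06,0,0],[0.3,0,0.004,0.0134,-0.12,0,0],[0.3,0,0.0057,0.02,-0.18,0,0],[0.3,0,0.0071,0.0267,-0.24,0,0],[0.3,0,0.0081,0.0336,-0.3,0,0]]])

```text
time_s: 4.7
tool_pos: [446.6, 61.3, 42.9]
ee_rot: [-0.581, 0.403, 0.587, 0.394]
wrist_force: [-1.5, 0.7, -5.1]
gripper_width: 0.63
```

```bash
python3 - <<'E'
from h import *
orbit(0.55)
p,d=capture("scene");crop(p,220,240,60,45,13,"pics/s6.png")
p,d=capture("top");crop(p,262,230,80,40,10,"pics/t6.png")
E
```

```text
t 4.7 pos [446.6  61.3  42.9] zang 111.4 down [-0.014 -0.006 -1.   ] q [ 0.14  0.27 -0.49  0.82 -0.   -0.24] F [-1.5  0.7 -5.1] T [-0.15  0.03 -0.18] g 0.63
turned 2.119 err now [-0.13 -0.14  0.05]
[ 0.0003 -0.0046  0.0064] -0.055
[ 0.0003 -0.0081  0.0122] -0.11
[ 0.0002 -0.0119  0.018 ] -0.165
[ 0.0002 -0.016   0.0239] -0.22
[ 0.0001 -0.0204  0.03  ] -0.275
```

View pics/s6.png

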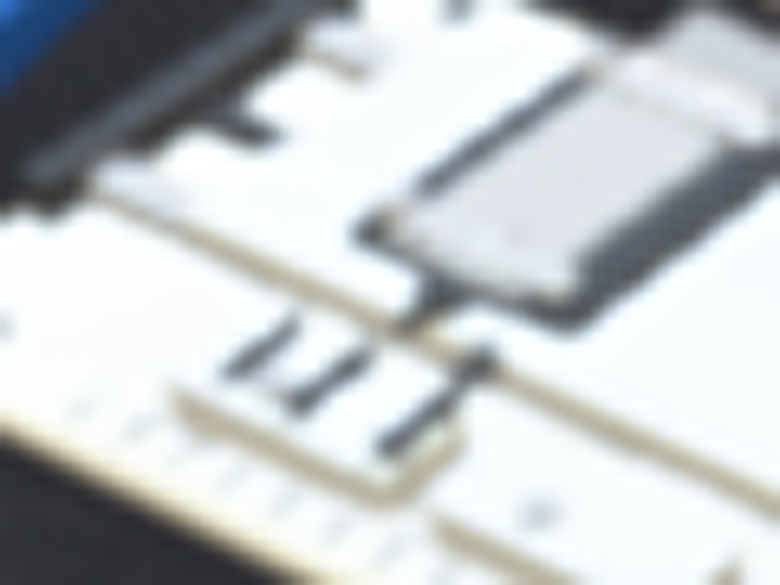

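View pics/t6.png

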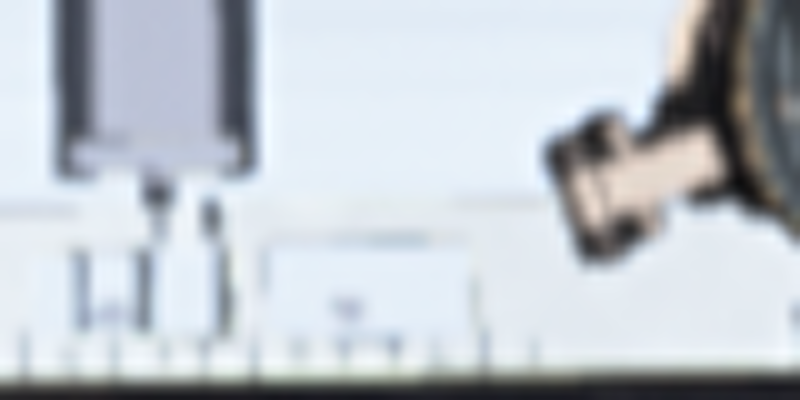

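```bash
python3 - <<'E'
from h import *
b=lambda n,u,v,z:base(atz(n,u,v,z)).round(1)
for nm,x,y,z in[("thin",82,290,28),("f1",145,290,28),("f2",222,290,28),("tab",211,215,26),("ptr",157,215,30)]:
    print(nm,b("top",262+x/10-.45,230+y/10-.45,z))
# rib ends at clamp saddle side & tab tip
for nm,x,y,z in[("thin",293,322,28),("f1",367,355,28),("f2",462,390,28),("tab",480,365,26),("ptr",412,322,30)]:
    print(nm,b("scene",220+x/13-.46,240+y/13-.46,z))
E
```

```text
thin [-43.7 178. ]
f1 [-43.8 164.5]
f2 [-44.  148.1]
tab [-28.2 150.2]
ptr [-27.9 161.7]
thin [-36.9 176.7]
f1 [-36.6 162.3]
f2 [-34.8 145.4]
tab [-26.5 149.1]
ptr [-28.4 160.5]
```

Request:
play_rows(deltas=[[[0.3,0,-0.004,0.006,-0.055,0,0],[0.3,0,-0.008,0.012,-0.11,0,0],[0.3,0,-0.012,0.018,-0.165,0,0],[0.3,0,-0.016,0.024,-0.22,0,0],[0.3,0,-0.02,0.03,-0.275,0,0]]])

```text
time_s: 5.22
tool_pos: [447.5, 65.4, 43.0]
ee_rot: [-0.666, 0.23, 0.674, 0.222]
wrist_force: [-2.0, -0.8, -5.3]
gripper_width: 0.631
```

Request:
play_rows(deltas=[[[0.6,0,0,0,0,0,0],[0.8,0,0,0,0,0,0],[1,0,0,0,0,0,0],[1,0,0,0,0,0,0],[1,0,0,0,0,0,0]]])

```text
time_s: 5.63
tool_pos: [448.1, 65.4, 43.4]
ee_rot: [-0.666, 0.23, 0.673, 0.223]
wrist_force: [1.2, 0.5, 0.6]
gripper_width: 1.002
```

```bash
python3 - <<'E'
from h import *
st()
p,d=capture("scene");crop(p,220,240,60,45,13,"pics/s7.png")
p,d=capture("top");crop(p,262,230,80,40,10,"pics/t7.png")
E
```

```text
t 5.63 pos [448.1  65.4  43.4] zang 142.6 down [-0.013 -0.006 -1.   ] q [ 0.15  0.28 -0.49  0.82 -0.   -0.77] F [1.2 0.5 0.6] T [-0.01  0.05 -0.04] g 1.002
```

View pics/s7.png

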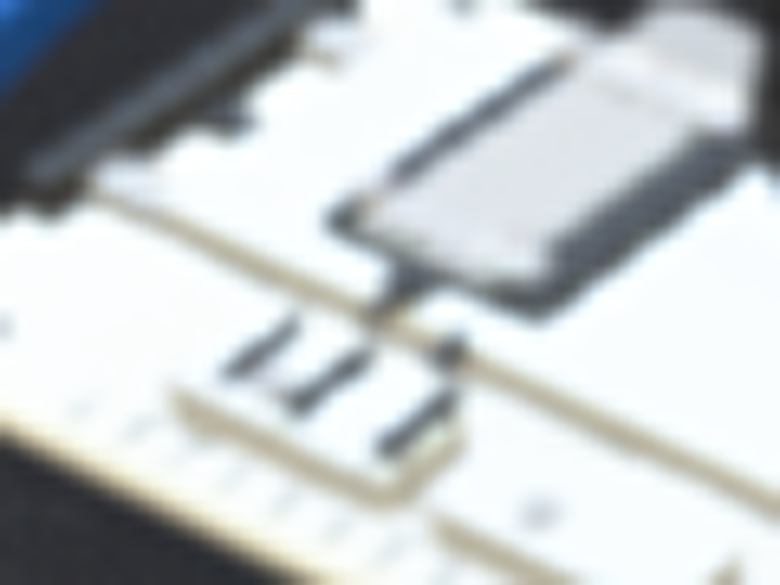

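View pics/t7.png

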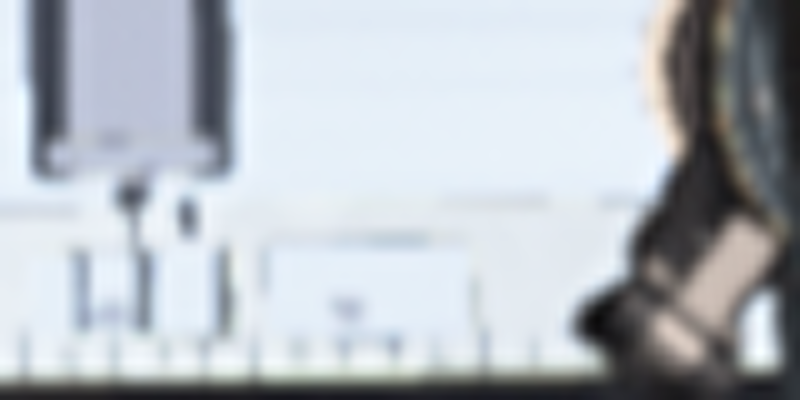

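Tab is at x≈187 in the top crop, against a fork middle of ≈183. That's about 1 mm off, so the coarse step is set. I'm raising the hand and winding the wrist back.

Request:
play_rows(deltas=[[[1,-0.15,0,0,0,0,0],[1,-0.35,0,0,0,0,0],[1,-0.55,0,0,0,0,0],[1,-0.75,0,0,0,0,0],[1,-0.8,0,0,0,0,0]]])

```text
time_s: 6.15
tool_pos: [450.9, 66.3, 142.6]
ee_rot: [-0.668, 0.23, 0.672, 0.224]
wrist_force: [0.4, 0.2, 0.6]
gripper_width: 1.001
```

Request:
play_rows(deltas=[[[1,0,0,0,0.06,0,0],[1,0,0,0,0.12,0,0],[1,0,0,0,0.18,0,0],[1,0,0,0,0.24,0,0],[1,0,0,0,0.3,0,0]]])

```text
time_s: 6.57
tool_pos: [450.8, 66.2, 142.2]
ee_rot: [-0.57, 0.42, 0.573, 0.413]
wrist_force: [-0.3, 0.2, 0.1]
gripper_width: 1.002
```

Request:
play_rows(deltas=[[[1,0,0,0,0.06,0,0],[1,0,0,0,0.12,0,0],[1,0,0,0,0.18,0,0],[1,0,0,0,0.24,0,0],[1,0,0,0,0.3,0,0]]])

```text
time_s: 6.98
tool_pos: [450.6, 66.2, 141.8]
ee_rot: [-0.421, 0.572, 0.421, 0.564]
wrist_force: [-0.5, -0.1, -1.0]
gripper_width: 1.003
```

Request:
play_rows(deltas=[[[1,0,0,0,0.06,0,0],[1,0,0,0,0.12,0,0],[1,0,0,0,0.18,0,0],[1,0,0,0,0.24,0,0],[1,0,0,0,0.3,0,0]]])

```text
time_s: 7.4
tool_pos: [450.5, 66.1, 141.4]
ee_rot: [-0.233, 0.672, 0.231, 0.664]
wrist_force: [-0.3, 0.1, 0.1]
gripper_width: 1.001
```

Request:
play_rows(deltas=[[[1,0,0,0,0.06,0,0],[1,0,0,0,0.12,0,0],[1,0,0,0,0.18,0,0],[1,0,0,0,0.24,0,0],[1,0,0,0,0.3,0,0]]])

```text
time_s: 7.82
tool_pos: [450.4, 66.1, 140.9]
ee_rot: [-0.024, 0.71, 0.02, 0.703]
wrist_force: [-0.4, -0.5, -0.5]
gripper_width: 1.0
```

```bash
python3 - <<'E'
from h import *
goto(449.5,68,72,-12)
p,d=capture("scene");crop(p,270,200,100,110,5,"pics/s8.png");np.save("pics/s8.npy",d)
print(proj("scene",[449.5,68,100]))
E
```

```text
t 7.82 pos [450.4  66.1 140.9] zang 3.5 down [-0.01  -0.006 -1.   ] q [ 0.15  0.18 -0.33  1.07 -0.    1.66] F [-0.4 -0.5 -0.5] T [ 0.01 -0.01 -0.  ] g 1.0
shift [ 0.574  0.019 -0.   ] rot [ 0.136 -0.005  0.003]
[319.50963704 250.45807951]
```

View pics/s8.png

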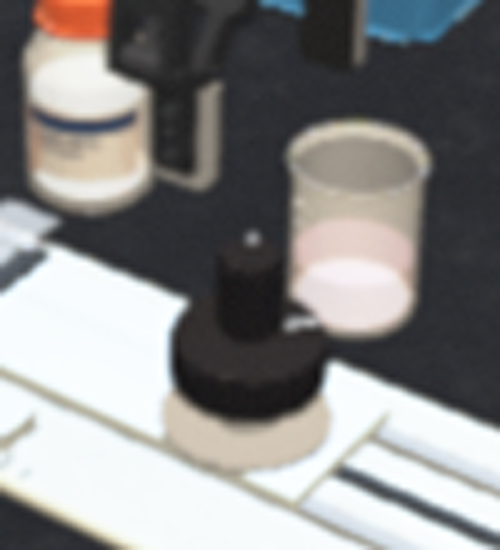

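The fine knob's top is at crop (250,245), i.e. px (319.6,248.6). That matches the projected axis (319.5,250.5). I'm going down onto it.

Request:
play_rows(deltas=[[[1,0.1,0.019,0.008,0.05,0,0],[1,0.22,0.019,0.008,0.1,0,0],[1,0.35,0.019,0.008,0.136,0,0],[1,0.48,0.019,0.008,0.136,0,0],[1,0.56,0.019,0.008,0.136,0,0]]])

```text
time_s: 8.28
tool_pos: [449.8, 68.0, 72.1]
ee_rot: [0.074, 0.707, -0.079, 0.699]
wrist_force: [-0.7, 1.0, 0.1]
gripper_width: 0.993
```

```bash
python3 - <<'E'
from h import *
goto(450.5,68,73,-12)
E
```

```text
t 8.28 pos [449.8  68.   72.1] zang -12.4 down [-0.011 -0.006 -1.   ] q [ 0.15  0.24 -0.44  0.89 -0.    1.94] F [-0.7  1.   0.1] T [0.02 0.05 0.06] g 0.993
shift [-0.008  0.002  0.006] rot [-0.004 -0.005  0.004]
```

Request:
play_rows(deltas=[[[0.8,-0.01,0.002,0.006,0,-0.005,0.004],[0.6,-0.01,0.002,0.006,0,-0.005,0.004],[0.45,-0.01,0.002,0.006,0,-0.005,0.004],[0.35,-0.01,0.002,0.006,0,-0.005,0.004],[0.3,-0.01,0.002,0.006,0,-0.005,0.004]]])

```text
time_s: 8.7
tool_pos: [451.1, 68.1, 74.0]
ee_rot: [0.077, 0.702, -0.076, 0.703]
wrist_force: [0.8, -0.4, 0.2]
gripper_width: 0.308
```

```bash
python3 - <<'E'
from h import *
st()
E
```

```text
t 8.7 pos [451.1  68.1  74. ] zang -12.4 down [ 0.002  0.    -1.   ] q [ 0.15  0.24 -0.45  0.88 -0.    1.94] F [ 0.8 -0.4  0.2] T [-0.01  0.03 -0.01] g 0.308
```

Request:
play_rows(deltas=[[[0.27,0,0,0,0,0,0],[0.22,0,0,0,0,0,0],[0.15,0,0,0,0,0,0],[0.1,0,0,0,0,0,0],[0.1,0,0,0,0,0,0]]])

```text
time_s: 9.12
tool_pos: [449.8, 68.4, 74.4]
ee_rot: [0.077, 0.703, -0.076, 0.703]
wrist_force: [-7.2, 2.0, 8.0]
gripper_width: 0.236
```

```bash
python3 - <<'E'
from h import *
st()
E
```

```text
t 9.12 pos [449.8  68.4  74.4] zang -12.4 down [-0.     0.001 -1.   ] q [ 0.15  0.23 -0.45  0.88  0.    1.94] F [-7.2  2.   8. ] T [0.36 1.46 0.01] g 0.236
```

Request:
play_rows(deltas=[[[0.1,0,0,0,-0.06,0,0],[0.1,0,0,0,-0.12,0,0],[0.1,0,0,0,-0.18,0,0],[0.1,0,0,0,-0.24,0,0],[0.1,0,0,0,-0.3,0,0]]])

```text
time_s: 9.53
tool_pos: [449.4, 68.4, 74.5]
ee_rot: [-0.137, 0.694, 0.137, 0.693]
wrist_force: [-1.4, 0.3, -0.2]
gripper_width: 0.238
```

```bash
python3 - <<'E'
from h import *
st()
p,d=capture("scene");crop(p,220,240,60,45,13,"pics/s9.png")
p,d=capture("top");crop(p,262,230,80,40,10,"pics/t9.png")
E
```

```text
t 9.53 pos [449.4  68.4  74.5] zang 22.3 down [-0.001  0.001 -1.   ] q [ 0.15  0.23 -0.45  0.88  0.    1.33] F [-1.4  0.3 -0.2] T [ 0.09  0.3  -0.09] g 0.238
```

View pics/t9.png

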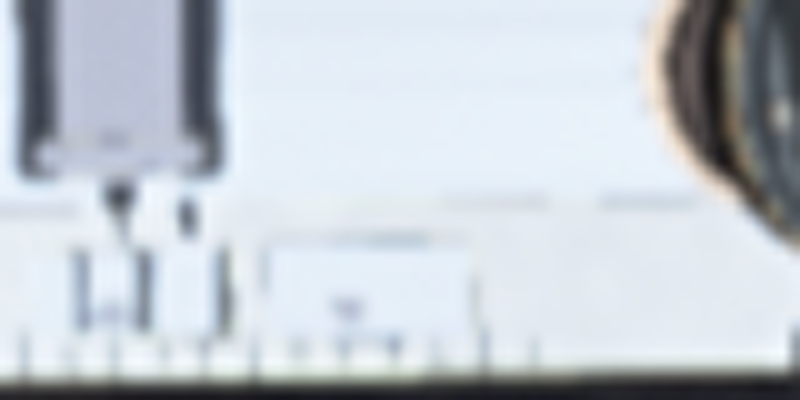

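Pointer has moved from x≈131 to 120 (about 2.4 mm, as expected), and the tab hasn't moved. I'll continue.

Request:
play_rows(deltas=[[[0.1,0,0,0,-0.06,0,0],[0.1,0,0,0,-0.12,0,0],[0.1,0,0,0,-0.18,0,0],[0.1,0,0,0,-0.24,0,0],[0.1,0,0,0,-0.3,0,0]]])

```text
time_s: 10.05
tool_pos: [449.2, 68.3, 74.5]
ee_rot: [-0.335, 0.623, 0.335, 0.622]
wrist_force: [-1.0, 0.1, -0.6]
gripper_width: 0.232
```

Request:
play_rows(deltas=[[[0.1,0,0,0,-0.06,0,0],[0.1,0,0,0,-0.12,0,0],[0.1,0,0,0,-0.18,0,0],[0.1,0,0,0,-0.24,0,0],[0.1,0,0,0,-0.3,0,0]]])

```text
time_s: 10.47
tool_pos: [449.1, 68.1, 74.5]
ee_rot: [-0.504, 0.496, 0.505, 0.495]
wrist_force: [-1.3, -0.7, -2.1]
gripper_width: 0.241
```

Request:
play_rows(deltas=[[[0.1,0,0,0,-0.06,0,0],[0.1,0,0,0,-0.12,0,0],[0.1,0,0,0,-0.18,0,0],[0.1,0,0,0,-0.24,0,0],[0.1,0,0,0,-0.25,0,0]]])

```text
time_s: 10.88
tool_pos: [449.2, 68.0, 74.5]
ee_rot: [-0.611, 0.355, 0.612, 0.355]
wrist_force: [-0.3, -1.1, -3.4]
gripper_width: 0.235
```

```bash
python3 - <<'E'
from h import *
st()
p,d=capture("scene");crop(p,220,240,60,45,13,"pics/s10.png")
p,d=capture("top");crop(p,262,230,50,35,15,"pics/t10.png")
print(cv2.cvtColor(p,cv2.COLOR_BGR2GRAY)[246:262,263:290])
E
```

```text
t 10.88 pos [449.2  68.   74.5] zang 119.7 down [-0.001 -0.    -1.   ] q [ 0.15  0.23 -0.45  0.89  0.   -0.37] F [-0.3 -1.1 -3.4] T [-0.19  0.07 -0.01] g 0.235
[[179 191 200 201 202 201 199 200 200 200 203 204 199 186 171 156 109 135
  217 240 240 239 238 238 238 238 238]
 [174 188 210 216 215 211 193 188 189 198 222 224 220 203 181 171 157 177
  228 240 240 239 238 238 238 238 238]
 [215 220 231 233 233 225 174 147 151 185 234 239 238 235 228 225 220 218
  234 239 239 238 238 238 238 238 238]
 [235 234 236 236 237 227 153  96 102 166 236 241 240 240 241 241 234 209
  219 239 240 239 238 236 236 236 237]
 [225 225 225 225 225 217 168 106 111 175 235 239 239 239 240 239 219 156
  184 236 240 238 236 234 233 233 234]
 [222 222 222 223 224 224 206 146 156 213 238 238 237 237 238 237 209 127
  164 234 238 235 234 233 233 233 233]
 [235 235 236 235 236 238 228 171 188 235 240 237 237 237 238 238 222 138
  163 233 238 234 234 233 233 232 232]
 [237 237 238 237 238 238 229 187 205 236 238 236 234 235 236 237 230 181
  191 234 235 228 233 235 234 230 226]
 [236 237 236 236 236 231 212 191 21
[... 168 characters left out ...]
 228 236 227 213 231]
 [236 237 240 238 238 233 195 173 231 239 238 234 191 138 196 236 239 238
  239 235 195 161 229 237 227 212 232]
 [236 238 240 238 238 234 198 173 233 240 239 236 196 137 197 237 239 237
  238 235 195 159 228 239 228 212 233]
 [236 238 240 238 238 234 198 174 233 239 238 235 196 141 203 238 239 237
  238 235 195 148 216 236 228 214 233]
 [237 239 239 238 238 234 201 180 230 233 230 230 194 144 208 238 238 238
  238 235 194 137 196 234 232 224 235]
 [238 239 238 238 238 234 203 179 222 216 209 216 188 144 209 238 239 237
  238 236 196 135 194 235 235 234 236]
 [238 238 237 237 238 233 200 169 203 198 197 204 178 142 209 238 238 238
  239 236 196 141 200 236 236 236 237]]
```

View pics/t10.png

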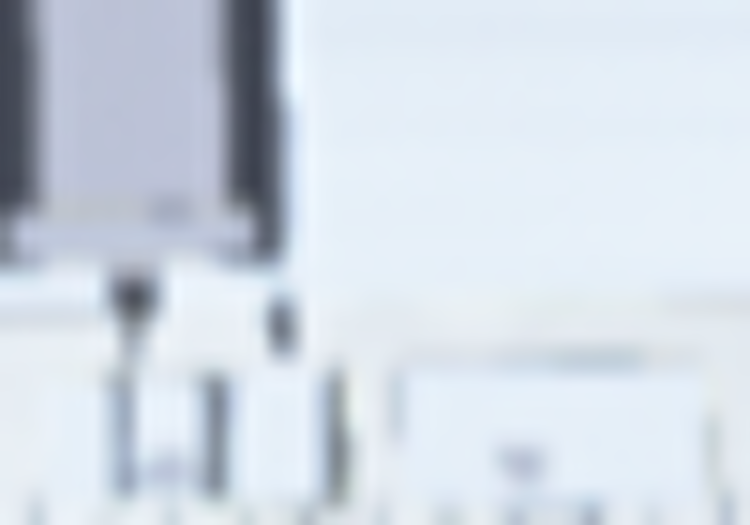

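View pics/s10.png

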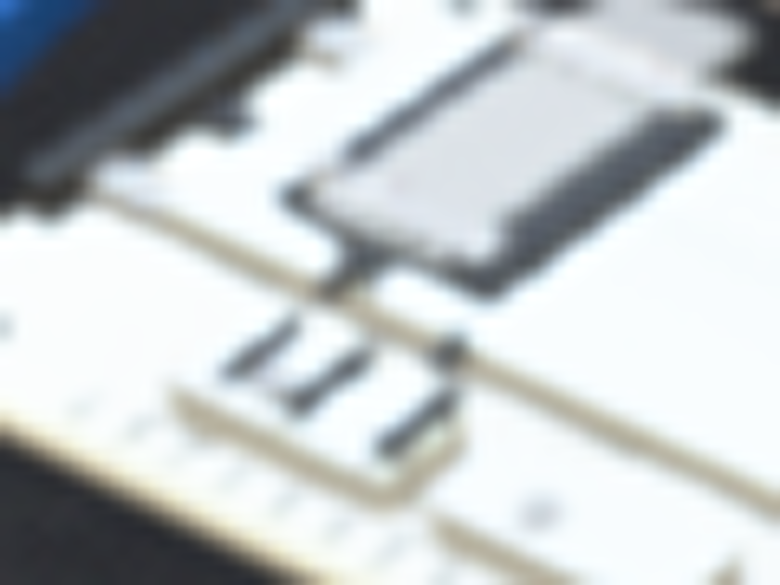

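```bash
python3 - <<'E'
from h import *
b=lambda n,u,v,z:base(atz(n,u,v,z)).round(2)
for nm,u,v,z in[("thin",269.6,256,28),("f1",275.95,256,28),("f2",283.7,256,28),("tab",280.4,251.5,26),("ptr",270.33,252.5,30)]:
    print(nm,b("top",u,v,z))
for nm,x,y,z in[("thin",293,322,28),("thinfar",230,373,28),("f1",367,355,28),("f2",455,395,28),("tab",447,362,26),("ptr",330,287,30)]:
    print(nm,b("scene",220+x/13-.46,240+y/13-.46,z))
E
```

```text
thin [-38.26 178.25]
f1 [-38.43 164.68]
f2 [-38.63 148.11]
tab [-29.06 155.05]
ptr [-30.75 176.55]
thin [-36.87 176.68]
thinfar [-51.9  175.61]
f1 [-36.56 162.32]
f2 [-36.34 145.42]
tab [-28.84 153.53]
ptr [-28.95 176.23]
```

Request:
play_rows(deltas=[[[0.1,0,0,0,-0.05,0,0],[0.1,0,0,0,-0.1,0,0],[0.1,0,0,0,-0.15,0,0],[0.1,0,0,0,-0.175,0,0],[0.1,0,0,0,-0.175,0,0]]])

```text
time_s: 11.4
tool_pos: [449.2, 67.9, 74.5]
ee_rot: [-0.662, 0.247, 0.663, 0.246]
wrist_force: [-0.0, -0.8, -3.6]
gripper_width: 0.237
```

Request:
play_rows(deltas=[[[0.1,0,0,0,0,0,0],[0.1,0,0,0,0,0,0],[0.1,0,0,0,0,0,0],[0.1,0,0,0,0,0,0]]])

```text
time_s: 11.73
tool_pos: [449.2, 67.9, 74.5]
ee_rot: [-0.662, 0.247, 0.663, 0.247]
wrist_force: [-1.2, -0.7, -2.0]
gripper_width: 0.233
```

```bash
python3 - <<'E'
from h import *
st()
p,d=capture("scene");crop(p,220,240,60,45,13,"pics/s11.png")
p,d=capture("top");crop(p,262,230,50,35,15,"pics/t11.png")
print(cv2.cvtColor(p,cv2.COLOR_BGR2GRAY)[249:259,265:287])
E
```

```text
t 11.73 pos [449.2  67.9  74.5] zang 139.1 down [-0.001 -0.    -1.   ] q [ 0.15  0.23 -0.45  0.89 -0.   -0.71] F [-1.2 -0.7 -2. ] T [-0.17  0.17 -0.08] g 0.233
[[236 237 229 174 110  94 140 216 238 239 240 240 240 241 233 210 215 237
  240 239 238 236]
 [225 225 220 186 136 113 161 226 237 237 238 240 241 239 219 155 182 235
  240 237 236 233]
 [223 223 225 222 195 164 210 238 238 237 237 237 238 237 209 127 164 234
  238 235 234 232]
 [235 235 237 238 225 192 232 241 238 236 236 237 238 238 222 138 163 233
  238 235 234 233]
 [237 238 238 238 226 199 233 240 237 235 235 235 236 238 230 182 191 234
  235 229 233 235]
 [236 237 236 231 209 192 229 234 232 227 217 214 227 234 237 228 227 237
  224 206 231 235]
 [238 237 236 227 190 179 227 233 231 224 188 159 205 232 239 239 239 237
  205 173 227 236]
 [240 238 238 233 195 173 231 238 238 233 192 138 196 235 239 238 239 235
  195 161 229 238]
 [240 238 238 234 197 173 232 240 240 237 196 138 198 237 238 238 238 234
  195 158 228 238]
 [240 238 238 234 198 174 232 239 238 236 196 141 202 237 238 237 238 235
  195 149 216 236]]
```

View pics/t11.png

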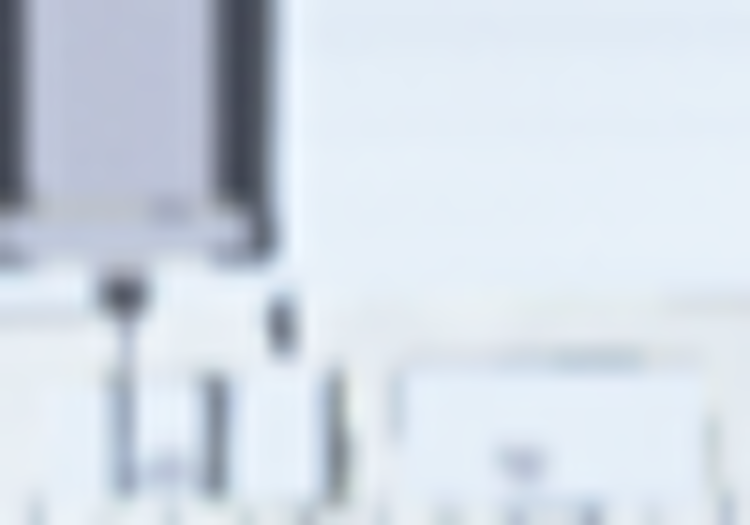

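View pics/s11.png

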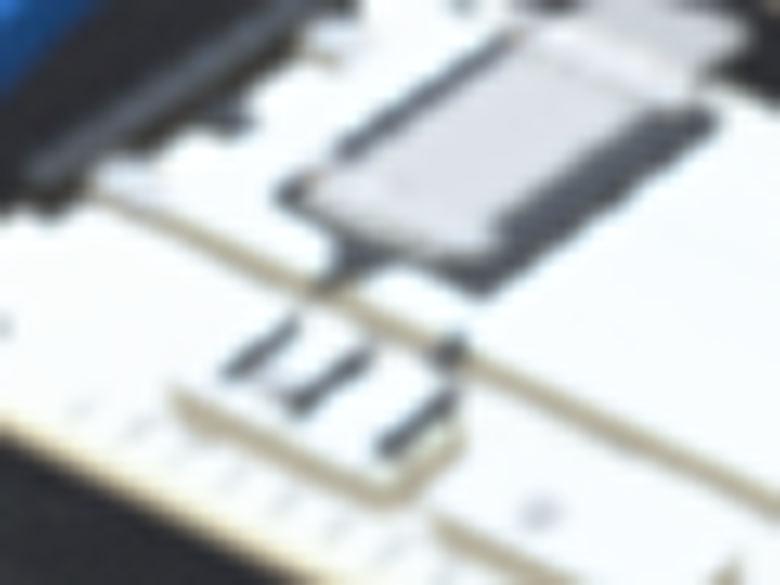

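Request:
play_rows(deltas=[[[0.1,0,0,0,-0.03,0,0],[0.1,0,0,0,-0.06,0,0],[0.1,0,0,0,-0.06,0,0],[0.1,0,0,0,-0.06,0,0],[0.1,0,0,0,-0.06,0,0]]])

```text
time_s: 12.25
tool_pos: [449.2, 67.8, 74.5]
ee_rot: [-0.676, 0.208, 0.676, 0.207]
wrist_force: [-0.8, -1.0, -1.4]
gripper_width: 0.24
```

Request:
play_rows(deltas=[[[0.25,0,0,0,0,0,0],[0.35,0,0,0,0,0,0],[0.5,0,0,0,0,0,0],[0.6,0,0,0,0,0,0],[0.7,0,0,0,0,0,0]]])

```text
time_s: 12.67
tool_pos: [449.5, 67.9, 74.8]
ee_rot: [-0.676, 0.207, 0.676, 0.207]
wrist_force: [-0.5, 0.2, -0.5]
gripper_width: 0.696
```

Request:
play_rows(deltas=[[[0.8,-0.1,0,0,0,0,0],[0.8,-0.25,0,0,0,0,0],[0.8,-0.45,0,0,0,0,0],[0.8,-0.65,0,0,0,0,0],[0.8,-0.8,0,0,0,0,0]]])

```text
time_s: 13.08
tool_pos: [449.9, 68.1, 172.7]
ee_rot: [0.676, -0.207, -0.676, -0.207]
wrist_force: [0.3, 0.1, -0.0]
gripper_width: 0.802
```

```bash
python3 - <<'E'
from h import *
st()
p,d=capture("scene");crop(p,220,240,60,45,13,"pics/s12.png");cv2.imwrite("pics/s12f.png",p)
p,d=capture("top");crop(p,262,230,50,35,15,"pics/t12.png")
g=255-cv2.cvtColor(p,cv2.COLOR_BGR2GRAY).astype(float)-18
g=np.clip(g,0,None)
def c(v0,v1,u0,u1):
    w=g[v0:v1,u0:u1].sum(0);return (w*np.arange(u0,u1)).sum()/w.sum()
b=lambda u,v,z:base(atz("top",u,v,z)).round(2)
pt=c(252,254,267,273);ro=c(249,251,266,274);th=c(256,259,267,273);tb=c(250,254,278,284);f1=c(255,259,273,279);f2=c(255,259,281,286)
print(pt,ro,th,tb,f1,f2)
print("line-ptr",b(th,257,28)[1]-b(pt,252.5,30)[1],b(th,257,28)[1]-b(ro,249.5,30)[1],"fork-tab",(b(f1,256.5,28)+b(f2,256.5,28))[1]/2-b(tb,251.5,26)[1])
E
```

```text
t 13.08 pos [449.9  68.1 172.7] zang 145.9 down [ 0.001  0.    -1.   ] q [ 0.15  0.15 -0.28  1.14 -0.   -0.83] F [ 0.3  0.1 -0. ] T [ 0.07  0.03 -0.01] g 0.802
269.64497041420117 269.39351851851853 269.62721893491124 280.30547550432277 275.89531680440774 283.75525812619503
line-ptr 0.21000000000000796 -0.2599999999999909 fork-tab 1.1550000000000011
```

View pics/s12.png

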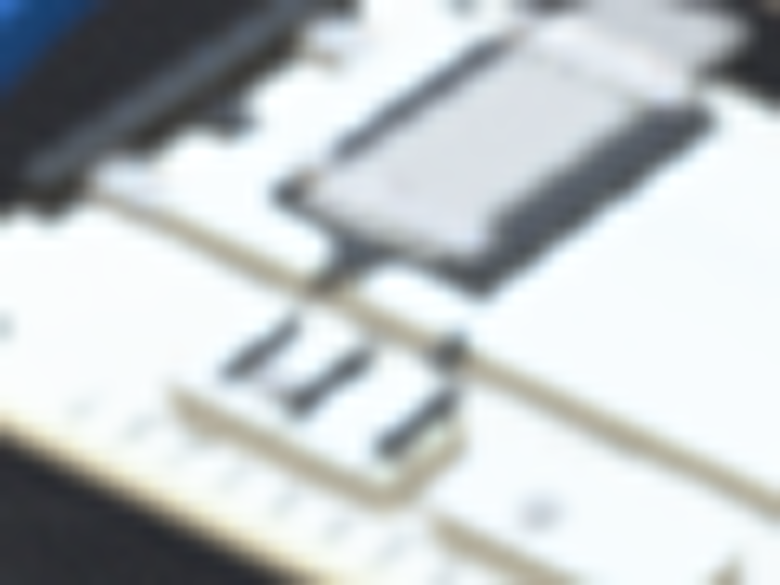

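View pics/t12.png

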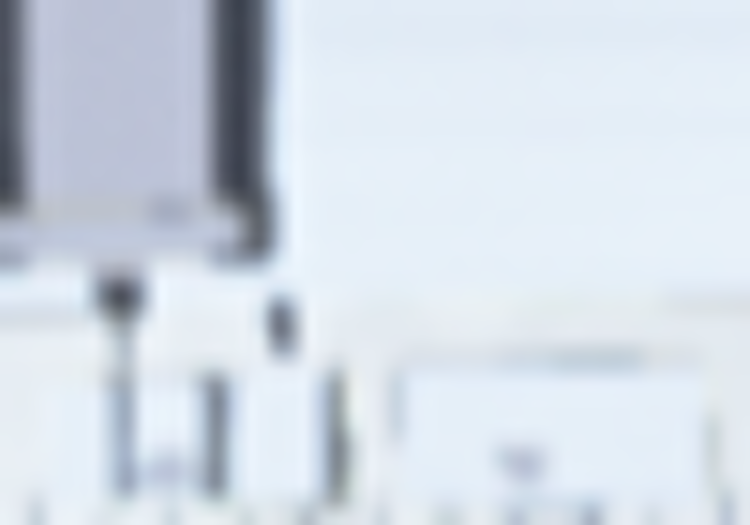

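View pics/s12f.png

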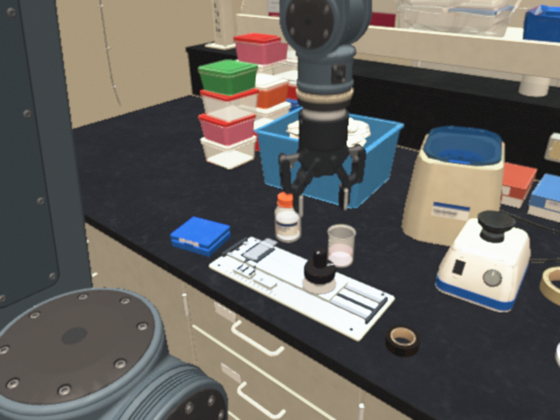

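Pointer is in line with the thin rib (top-view offset about 0.2 mm) and the tab is about 1.2 mm from the fork middle. The hand is clear above the stage at (320,170) in the scene view, and the things around the stage haven't moved. I'm letting the arm settle, then handing in.

Request:
play_rows(deltas=[[[0.8,0,0,0,0,0,0],[0.8,0,0,0,0,0,0],[0.8,0,0,0,0,0,0],[0.8,0,0,0,0,0,0],[0.8,0,0,0,0,0,0]]])

```text
time_s: 13.6
tool_pos: [450.9, 68.2, 172.9]
ee_rot: [0.677, -0.207, -0.675, -0.208]
wrist_force: [-0.9, 0.0, -0.1]
gripper_width: 0.801
```

```bash
python3 - <<'E'
from bench import ctrl
print(ctrl.hand_in())
E
```

```text
the job is handed in; nothing more can be done
None
```

The stage is set to its marks and the job is handed in at 13.6 s; `ctrl.hand_in()` gives no verdict. I turned the coarse knob about +2.66 rad with the hand following the saddle's travel. Then I released it, gripped the fine knob, turned it about +2.76 rad, let go and raised the hand clear.

**Last checks (top view, after release):**
- The tab is about 1.2 mm from the fork's middle, on the knob side (limit 5 mm).
- The pointer is within about 0.3 mm of the thin rib (limit 2 mm).
- The wrist force is near zero with the hand above the knobs, and the bystanders look unmoved in the scene picture.

**Disagreements:**
- The two cameras differed by about 1–2 mm during the work. The scene view put the tab under 1 mm from the middle, and I judged it by eye only in the last pictures.
- My first grip on the coarse knob was about 3 mm off its axis, so wrist force rose to roughly 15 N before I corrected the hand's path.

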